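Make up a goods train in a fiddle-yard cassette and close it

ROBOT

A 7-joint arm with a two-finger parallel gripper is mounted at the origin on a cart in front of the work surface, level with it; the furniture and walls round the work are solid. World frame = base frame: x ahead of the robot, y to its left, z up, the work surface at z = 0. Lengths are in mm, angles in rad, forces in N, time in s.
With the tool pointing down it reaches from about 400 to 875 mm from the base axis. Payload 4.4 kg.
Tool frame: the origin (TCP) lies midway between the tips of the shut fingers; the grasp point (between the pads) lies 19 mm behind it; z points along the fingers, y is the line along which they close (so a half turn about z gives the same grasp; the last joint's range is limited). The gripper opens to 85 mm and grips with 20 to 120 N. Pads are 22 mm wide; open, the fingers measure 114 mm over their backs; the gripper's body (76 mm by 85 mm) begins 54 mm behind the grasp point. The pads swing forward as they close: fully open they stand 13 mm farther back than shut.
Start: joints at [1.153, 0.628, 0.038, 1.517, -0.027, 0.996, -0.02], TCP at [224.01, -610.194, 231.313] pointing down, gripper open.
Joint ranges: [-3.06, 3.06], [-0.37, 2.12], [-1.25, 1.32], [0.18, 2.47], [-1.1, 4.24], [0.23, 1.98], [-2.94, 2.94]. Speed limits (rad/s): [2.57, 2.57, 3.14, 3.14, 3.14, 3.14, 3.14].

INTERFACE

Orientations are given as [roll, pitch, yaw] about the fixed x, y, z axes, in that order (R = Rz(yaw) Ry(pitch) Rx(roll)).
In Python, from cell import ctrl, get_image, get_calibration gives the robot as it stands.
- The arm moves only by the shell command python3 -m creep 'ROWS'. ROWS is JSON, a list of rows, each an object of numbers: "dx", "dy", "dz": the shift along the world's x, y, z normalised to -1 to 1, where 1 is 0.4 m; "rx", "ry", "rz": the turn, a rotation vector about the world's x, y, z normalised to -1 to 1, where 1 is 2 pi rad; "grip": the closure, from -1 (fully open) to 1 (shut). A call has exactly 5 rows; each row is the pose to reach, as a shift and turn from the pose commanded when the call began, turning the shorter way round; what a row does not reach only later rows make up. A row lasts 1/8 s, in which the tool goes at most 62.5 mm and 10.7 degrees, less where a joint would pass 70% of its speed; a pose out of reach is approached as far as the arm can. A call with a number of a shift or a turn outside -1 to 1 is refused whole. A call with a gripper value outside its range is refused whole. The fingers move at their own pace and stop on an object; the grip force is fixed at half the most. Time passes only in rows, so rows that repeat a pose let the fingers close, or fill a call up. It gives the time, the measured TCP pose, the force, the opening and the grip force at its end, in the units of the state.
- ctrl.read_state(): the state, without advancing time (a new reading comes with each control period).
- get_image(name): name is "scene" or "top"; returns the picture (420x560x3 uint8, red, green, blue); there is no depth.
- get_calibration(name): a dict with "mtx" (3x3 intrinsics, pixels), "world_from_camera" (4x4, takes a point from camera to world coordinates). Camera axes: x right, y down, z forward; pixel columns grow to the right and rows downward; lengths in mm; the calibration is good to about 2 mm. A picture is of the moment at which its call begins. get_calibration takes no time and is no camera call.
- ctrl.finish_job(): hands the job in; it is judged then, once.
The state is a dict: "clock": time; "qpos": joint angles; "qd": joint speeds; "tau": joint torques, N m; "eef_pos": TCP position; "tool_rot": TCP orientation; "force": force on the tool from outside, world axes, zero at the start; "torque": the same for the moment, N m; "width": finger opening in mm; "gripper_force": force on a finger pad.
Only numpy, scipy, OpenCV 4.12 (cv2) and the standard library are available. Lean on these libraries where they do the work, as an engineer would, in place of code of your own. Each camera call takes 0.05 s, during which the arm holds its last target. There are 200 camera calls.

TASK

Make up the goods train in the empty cassette, all wheels down between the aluminium rails: the white tank wagon next to the fixed wooden end, the blue engine at the open end with its chimney facing out towards the stop guides, and the brown van between them as the barrier vehicle, with no more than 2 cm between neighbours. Set the models down gently and close the cassette by dropping the red end stop upright and fully home into its guides. Leave the black engine and the coach in the other cassette where they are.

Things in the scene. Friction and masses are not known exactly. Their poses are not given: they have to be found in the camera images.
- cassette: Empty cassette, fixed: plywood 440 x 60 x 9 mm. Origin under its middle, x along the track to the open end with the stop guides (robot's right), z up. Aluminium angle rails x = -198 to 180 mm: wheels stand on them 11 mm above the bench, between upright edges 28 mm apart inside, tops 19 mm up. Fixed wooden end: inner face x = -198 mm, 35 mm high. It is the nearer or the farther of two cassettes.
- cassette_coach: The other cassette, same size and axes, fixed, with its own red stop in the guides and a coach standing in it. Not to be used.
- coach: Green-black passenger coach with a pale roof, 235 x 34 x 45 mm, loose in the other cassette. Origin at the middle under the wheels, x along it. To be left alone.
- engine_blue: Blue model steam engine, 130 mm long (x), 32 wide, 52 high, 0.26 kg. Origin midway along it, under the wheels; z up. The chimney and the red buffer beam are at its -x end, the cab at +x. Lift by the body sides (30 mm across y, 16 to 46 mm up); running gear below that is 18 mm wide.
- tank_wagon: White tank wagon on black frame with two orange straps and red buffer beams, 100 mm over the buffers (x), 30 wide, 48 high, 0.15 kg. Origin midway, under the wheels; z up. Both ends alike. The round barrel is 30 mm in diameter, 80 long, its axis along x 32 mm up; lift by its sides. Running gear 18 mm wide.
- van_brown: Brown four-wheel covered van, 110 mm long (x), 34 wide, 45 high, 0.13 kg. Origin midway, under the wheels; z up. Both ends alike. Lift by the body sides (34 mm across y, 13 to 44 mm up); running gear 18 mm wide.
- end_stop: Red wooden stop, loose, upright: 22 mm thick (x), 44 wide (y), 50 high, 0.05 kg. Origin mid underside. Its seat in the cassette: bare ply 9 mm above the bench, centre x = 200, y = 0 mm in the cassette's frame, held by aluminium channels, inside 30 mm along the track x 52 across, outside 58 across, tops 29 mm above the bench. Thickness lies along the track, either face inwards.
- engine_black: Black model steam engine, 125 x 32 x 52 mm, standing among the loose things, x along it. Not part of this train; to be left alone.
There are look-alikes about, which are no part of the job. Of the things that look like the end_stop, the smaller one is meant.

How it is judged:
By the outcome, as a careful person would: the job done as asked, in the order asked, and still so for the second after the job is handed in, with the robot touching nothing.
It also fails if it takes over 109 s, if anything falls off the work surface, if the arm or the gripper's body presses on something with over 40 N, if the wrist force passes 120 N, or if a joint passes its speed limit or range.

## Working session

There is one attempt and no reset: what is moved stays moved. The work goes in short steps, Python scripts to look and compute and a shell command to move; the robot and the scene stay as the last step left them, time stands still between calls to the robot, and variables do not carry over. Pictures are saved under pics/ and viewed, at most 17 in all, crops included, and the job is handed in when it is done.

```bash
ls; mkdir -p pics; python3 - <<'E'
from cell import ctrl,get_image,get_calibration
import cv2
for n in("scene","top"):
    cv2.imwrite(f"pics/{n}0.png",get_image(n)[:,:,::-1]); c=get_calibration(n); print(n,c["mtx"],c["world_from_camera"])
s=ctrl.read_state(); print(s["clock"],s["eef_pos"],s["tool_rot"],s["width"])
E
```

```text
pics
scene [[454.68889467   0.         277.59994876]
 [  0.         454.68889467 202.19079063]
 [  0.           0.           1.        ]] [[-9.02638026e-01 -1.86123213e-01  3.88075694e-01  6.92893697e+01]
 [-4.30400386e-01  3.91008466e-01 -8.13552633e-01  9.43448035e+02]
 [-3.19852324e-04 -9.01371471e-01 -4.33046612e-01  5.70234085e+02]
 [ 0.00000000e+00  0.00000000e+00  0.00000000e+00  1.00000000e+00]]
top [[525.32555407   0.         281.63708643]
 [  0.         525.32555407 204.02555722]
 [  0.           0.           1.        ]] [[ 8.61645283e-03 -9.88560597e-01  1.50577898e-01  3.61150136e+02]
 [-9.99813798e-01 -5.91680913e-03  1.83673972e-02 -1.06938678e+01]
 [-1.72663445e-02 -1.50708122e-01 -9.88427506e-01  1.24161441e+03]
 [ 0.00000000e+00  0.00000000e+00  0.00000000e+00  1.00000000e+00]]
0.1 [ 223.79374726 -609.6682501   230.49244297] [-3.13989744e+00  3.81124114e-05  3.51740345e-01] 85.01945975145485
```

View pics/scene0.png

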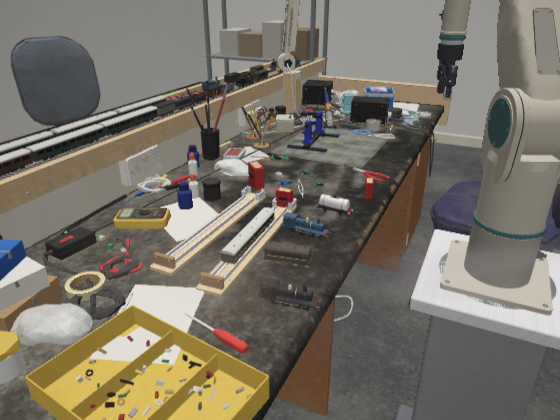

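View pics/top0.png

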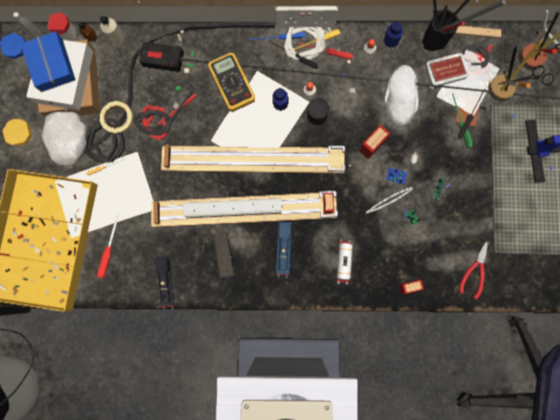

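Top view: the empty cassette is the far one, at (163–345, 159). The black engine is at (164,280), the van at (224,252), the blue engine at (284,249) and the tank at (345,261). There are two red stop candidates, at (375,140) and (412,286). I'll enlarge to compare the candidates and measure.

```bash
python3 - <<'E'
import cv2
a=cv2.imread("pics/top0.png")[120:310,150:440]; cv2.imwrite("pics/topc.png",cv2.resize(a,None,fx=2.75,fy=2.75,interpolation=cv2.INTER_CUBIC))
a=cv2.imread("pics/scene0.png")[155:305,150:400]; cv2.imwrite("pics/scc.png",cv2.resize(a,None,fx=3.2,fy=3.2,interpolation=cv2.INTER_CUBIC))
E
```

```text
(no output)
```

View pics/topc.png

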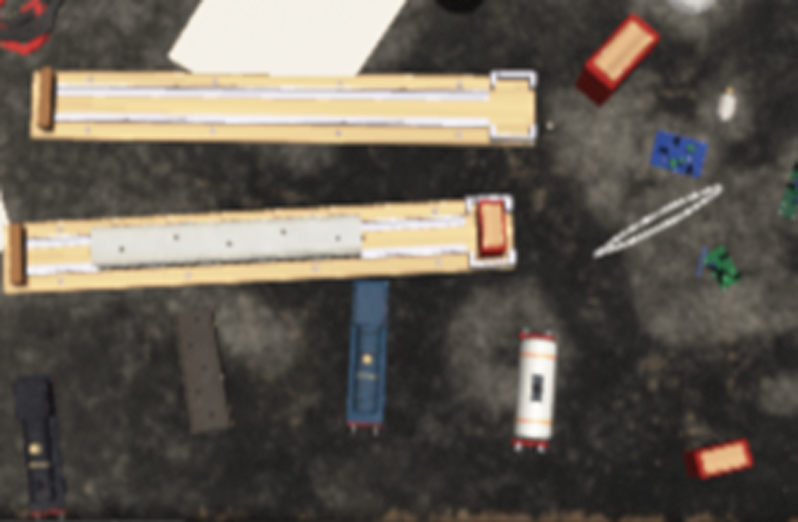

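View pics/scc.png

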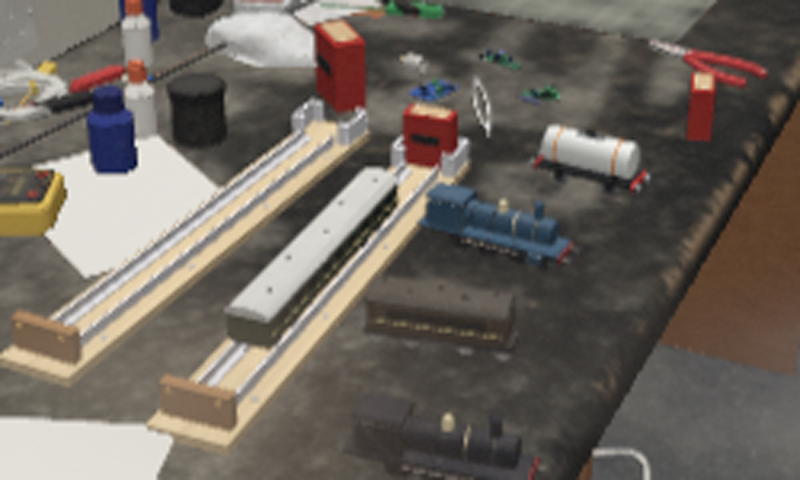

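The two red stop candidates are (375,140) and (412,286) in the top view. The crops show the first is clearly bigger and taller, so the smaller one at (412,286), scene (369,187), is the one meant. The blue engine's red beam and chimney are at the end nearest the robot. Next I'll triangulate and segment.

```bash
cat > h.py <<'E'
import numpy as np,cv2
from cell import ctrl,get_image,get_calibration
C={n:get_calibration(n) for n in("scene","top")}
def ray(n,p):
    c=C[n];W=np.array(c["world_from_camera"]);d=W[:3,:3]@np.linalg.solve(np.array(c["mtx"]),[p[0],p[1],1]);return W[:3,3],d/np.linalg.norm(d)
def atz(n,p,z):
    o,d=ray(n,p);return (o+d*(z-o[2])/d[2])[:2]
def proj(n,X):
    c=C[n];W=np.array(c["world_from_camera"]);q=np.array(c["mtx"])@(W[:3,:3].T@(np.array(X)-W[:3,3]));return q[:2]/q[2]
def tri(pt,ps):
    A=[];b=[]
    for n,p in(("top",pt),("scene",ps)):
        o,d=ray(n,p);M=np.eye(3)-np.outer(d,d);A.append(M);b.append(M@o)
    return np.linalg.lstsq(np.vstack(A),np.hstack(b),rcond=None)[0]
E
python3 - <<'E'
from h import *
np.set_printoptions(precision=1,suppress=True)
T=lambda p:(150+p[0]/2.75,120+p[1]/2.75); S=lambda p:(150+p[0]/3.2,155+p[1]/3.2)
for k,a,b in[("ply NL",(31,138),(72,378)),("ply FL",(33,71),(0,355)),("stop top",(725,459),(703,77)),("engine dome",(367,359),(503,203)),("tank hatch",(538,387),(595,133)),("van far roof",(195,316),(372,280)),("van near roof",(213,430),(512,297))]:
    print(k,tri(T(a),S(b)))
im=cv2.imread("pics/top0.png");h=cv2.cvtColor(im,cv2.COLOR_BGR2HSV);H,Sx,V=[h[:,:,i].astype(int) for i in range(3)]
def seg(k,m,box,z):
    x0,y0,x1,y1=box;g=np.zeros(m.shape,np.uint8);g[y0:y1,x0:x1]=m[y0:y1,x0:x1]
    n,l,st,ce=cv2.connectedComponentsWithStats(g);i=1+st[1:,4].argmax();p=np.argwhere(l==i)[:,::-1]
    w=np.array([atz("top",q,z) for q in p],np.float32)
    r=cv2.minAreaRect(w);c=w.mean(0);u=np.linalg.svd(w-c,full_matrices=False)[2][0]
    print(k,"n",len(p),"rect",np.array(r[0]),np.array(r[1]),r[2],"cen",c,"ax",np.degrees(np.arctan2(u[1],u[0])))
seg("ply",V>140,(155,143,350,178),9)
seg("engine",(H>95)&(H<118)&(Sx>90)&(V>50),(268,215,300,285),40)
seg("tank",V>130,(330,235,360,290),40)
seg("van",(V>45)&(Sx<90),(212,228,236,282),45)
seg("stop all",(Sx>100)&(V>90),(395,275,430,298),45)
seg("stop top",(Sx>60)&(V>190),(395,275,430,298),50)
seg("rails",(V>150)&(Sx<45),(165,145,331,172),15)
E
```

```text
ply NL [628.6 302.3   7. ]
ply FL [688.8 302.9   8.5]
stop top [ 356.5 -284.1   53.7]
engine dome [435.7   6.2  43.2]
tank hatch [ 411.4 -134.9   49. ]
van far roof [473.4 151.2  41.5]
van near roof [376.9 132.8  43. ]
ply n 4786 rect [663.4  84. ] [441.2  70.5] 89.548583984375 cen [660.9  79.9] ax -90.290344
engine n 499 rect [445.5   6.9] [ 30.  114.7] 87.969970703125 cen [444.6   6.5] ax 178.16919
tank n 473 rect [ 412.7 -132.6] [29.1 95.3] 85.40479278564453 cen [ 413.8 -132.6] ax 175.26035
van n 1156 rect [427.  143.1] [121.   52.8] 1.2617024183273315 cen [429.6 143.4] ax -179.64024
stop all n 216 rect [ 358.7 -283.9] [23.4 46.1] 14.313992500305176 cen [ 358.7 -283.8] ax 102.83296
stop top n 128 rect [ 358.8 -283.2] [17.  35.7] 14.294877052307129 cen [ 358.8 -283.3] ax 104.74266
rails n 629 rect [672.7  92.2] [375.3  13.8] 89.52298736572266 cen [670.8  93.6] ax -90.58049
```

```bash
cat > fit.py <<'E'
from h import *
np.set_printoptions(precision=2,suppress=True)
im=cv2.imread("pics/top0.png");g=im[:,:,2].astype(float)
def cross(prof,t):  # first rising and last falling crossing
    a=np.where(prof>t)[0];i,j=a[0],a[-1]
    return i-(prof[i]-t)/(prof[i]-prof[i-1]), j+(prof[j]-t)/(prof[j]-prof[j+1])
for nm,r0,r1,cs in(("far",143,180,range(180,322,4)),):
    P=[[],[]]
    for c in cs:
        a=g[r0:r1,c]
        if a[:3].max()>115: P[1].append((c,r0+cross(np.r_[0,a],115)[1]-1)); continue
        u,v=cross(a,115);P[0].append((c,r0+u));P[1].append((c,r0+v))
    for p in P:
        if len(p)<5: continue
        w=np.array([atz("top",q,9) for q in p]);k=np.polyfit(w[:,1],w[:,0],1);res=w[:,0]-np.polyval(k,w[:,1]);ok=abs(res)<2;k=np.polyfit(w[ok,1],w[ok,0],1)
        print(nm,len(p),ok.sum(),"slope",k,"x at y=80",np.polyval(k,80),res.std())
cl=[cross(g[r,150:200],115)[0]+150 for r in range(152,168,2)];print("left end y",[atz("top",(c,r),9)[1] for c,r in zip(cl,range(152,168,2))])
cr=[cross(g[r,320:365],115)[1]+320 for r in range(153,168,2)];print("right end y",[atz("top",(c,r),9)[1] for c,r in zip(cr,range(153,168,2))])
E
cat > ov.py <<'E'
from h import *
import sys
def box(c,yaw,L,W,z0,z1):
    y=np.radians(yaw);R=np.array([[np.cos(y),-np.sin(y)],[np.sin(y),np.cos(y)]])
    return [np.r_[np.array(c)+R@np.array([sx*L/2,sy*W/2]),z] for z in(z0,z1) for sx,sy in((-1,-1),(1,-1),(1,1),(-1,1))]
def draw(im,n,off,s,B):
    for b in B:
        q=[tuple(int(v) for v in (proj(n,X)-off+.5)*s) for X in b]
        for i in range(4): cv2.line(im,q[4+i],q[4+(i+1)%4],(0,255,0),1); cv2.line(im,q[i],q[(i+1)%4],(255,255,0),1)
def overlay(pt,n,x0,y0,x1,y1,s,B,out):
    a=cv2.resize(cv2.imread(pt)[y0:y1,x0:x1],None,fx=s,fy=s,interpolation=cv2.INTER_CUBIC);draw(a,n,np.array([x0,y0]),s,B);cv2.imwrite(out,a)
def chain(c,yaw,*parts):
    y=np.radians(yaw);e=np.array([np.cos(y),np.sin(y)]);return [box(np.array(c)+e*x,yaw,L,W,z0,z1) for x,L,W,z0,z1 in parts]
E
python3 fit.py; python3 - <<'E'
from ov import *
B=[box((444,6.5),-1.8,130,30,16,46),box((412.5,-133),-5,100,30,0,48),box((427,142),10.5,110,34,13,44),box((358.5,-284),14,22,44,0,50)]
B+=chain((660,83.5),-90.4,(0,440,60,0,9),(-9,378,28,11,19),(200,30,52,9,29))
overlay("pics/top0.png","top",150,120,440,310,2.75,B,"pics/o1.png")
E
```

```text
far 17 17 slope [  0.01 690.28] x at y=80 690.9314599389467 0.27054912466919145
far 36 36 slope [  0.01 626.63] x at y=80 627.1418326439295 0.429046125487775Traceback (most recent call last):
  File "fit.py", line 17, in <module>
    cl=[cross(g[r,150:200],115)[0]+150 for r in range(152,168,2)];print("left end y",[atz("top",(c,r),9)[1] for c,r in zip(cl,range(152,168,2))])
        ~~~~~^^^^^^^^^^^^^^^^^^
  File "fit.py", line 6, in cross
    return i-(prof[i]-t)/(prof[i]-prof[i-1]), j+(prof[j]-t)/(prof[j]-prof[j+1])
                                                                     ~~~~^^^^^
IndexError: index 50 is out of bounds for axis 0 with size 50
```

View pics/o1.png

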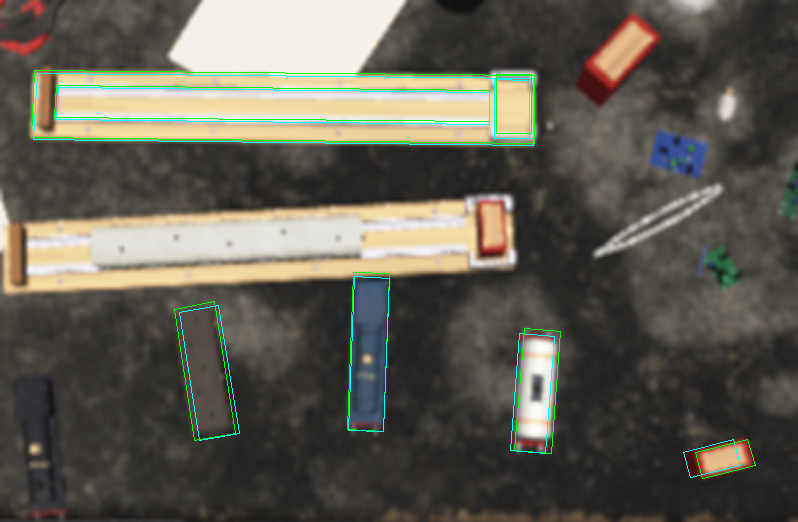

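Overlay: the fitted boxes sit on the tank (537,390), engine (367,355), van (206,372), stop (722,459) and far cassette. The cassette is centred near (659, 83.5) with yaw −90.4°. Now I'll move to the tank.

```bash
python3 -m creep '[{"dx":0.25,"dy":0.6,"rz":-0.07,"grip":-1},{"dx":0.25,"dy":0.6,"rz":-0.07,"grip":-1},{"dx":0.25,"dy":0.6,"rz":-0.07,"grip":-1},{"dx":0.25,"dy":0.6,"rz":-0.07,"grip":-1},{"dx":0.25,"dy":0.6,"rz":-0.07,"grip":-1}]'
python3 -m creep '[{"dx":0.22,"dy":0.593,"dz":-0.3,"grip":-1},{"dx":0.22,"dy":0.593,"dz":-0.3,"grip":-1},{"dx":0.22,"dy":0.593,"dz":-0.3,"grip":-1},{"dx":0.22,"dy":0.593,"dz":-0.3,"grip":-1},{"dx":0.22,"dy":0.593,"dz":-0.3,"grip":-1}]'
```

```text
$[0]: bad value
$[0]: bad value
```

```bash
python3 -m creep '[{"dx":0.25,"dy":0.6,"dz":0,"rx":0,"ry":0,"rz":-0.07,"grip":-1},{"dx":0.25,"dy":0.6,"dz":0,"rx":0,"ry":0,"rz":-0.07,"grip":-1},{"dx":0.25,"dy":0.6,"dz":0,"rx":0,"ry":0,"rz":-0.07,"grip":-1},{"dx":0.25,"dy":0.6,"dz":0,"rx":0,"ry":0,"rz":-0.07,"grip":-1},{"dx":0.25,"dy":0.6,"dz":0,"rx":0,"ry":0,"rz":-0.07,"grip":-1}]'
```

```text
clock: 0.72
eef_pos: [325.9, -365.3, 231.1]
tool_rot: [-3.138, 0.0, -0.081]
force: [0.0, -0.3, -0.0]
width: 85.5
gripper_force: 0.0
```

```bash
python3 -m creep '[{"dx":0.22,"dy":0.593,"dz":-0.3,"rx":0,"ry":0,"rz":0,"grip":-1},{"dx":0.22,"dy":0.593,"dz":-0.3,"rx":0,"ry":0,"rz":0,"grip":-1},{"dx":0.22,"dy":0.593,"dz":-0.3,"rx":0,"ry":0,"rz":0,"grip":-1},{"dx":0.22,"dy":0.593,"dz":-0.3,"rx":0,"ry":0,"rz":0,"grip":-1},{"dx":0.22,"dy":0.593,"dz":-0.3,"rx":0,"ry":0,"rz":0,"grip":-1}]'
python3 -m creep '[{"dx":0,"dy":0,"dz":0,"rx":0,"ry":0,"rz":0,"grip":-1},{"dx":0,"dy":0,"dz":0,"rx":0,"ry":0,"rz":0,"grip":-1},{"dx":0,"dy":0,"dz":0,"rx":0,"ry":0,"rz":0,"grip":-1},{"dx":0,"dy":0,"dz":0,"rx":0,"ry":0,"rz":0,"grip":-1},{"dx":0,"dy":0,"dz":0,"rx":0,"ry":0,"rz":0,"grip":-1}]'
python3 -c "
from h import *
cv2.imwrite('pics/t1.png',get_image('top')[:,:,::-1])
cv2.imwrite('pics/t1c.png',cv2.resize(get_image('top')[210:310,290:400,::-1],None,fx=4,fy=4))
"
```

```text
clock: 1.35
eef_pos: [412.4, -130.7, 109.9]
tool_rot: [-3.141, 0.002, -0.085]
force: [0.1, -0.5, 0.1]
width: 85.6
gripper_force: 0.0
clock: 1.98
eef_pos: [412.0, -133.6, 111.6]
tool_rot: [3.141, -0.001, -0.089]
force: [0.5, -1.1, 0.7]
width: 85.0
gripper_force: 0.0
```

View pics/t1c.png

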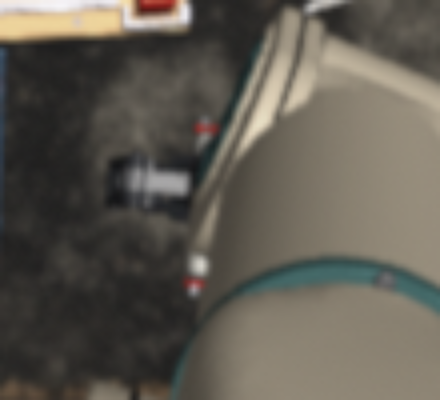

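The gripper is straddling the tank between its red beams at (206,128) and (195,285), so I'll descend and grip.

```bash
python3 -m creep '[{"dx":0,"dy":0,"dz":-0.13,"rx":0,"ry":0,"rz":0,"grip":-1},{"dx":0,"dy":0,"dz":-0.22,"rx":0,"ry":0,"rz":0,"grip":-1},{"dx":0,"dy":0,"dz":-0.253,"rx":0,"ry":0,"rz":0,"grip":-1},{"dx":0,"dy":0,"dz":-0.253,"rx":0,"ry":0,"rz":0,"grip":-1},{"dx":0,"dy":0,"dz":-0.253,"rx":0,"ry":0,"rz":0,"grip":0.2}]'
python3 -m creep '[{"dx":0,"dy":0,"dz":0,"rx":0,"ry":0,"rz":0,"grip":0.4},{"dx":0,"dy":0,"dz":0,"rx":0,"ry":0,"rz":0,"grip":0.6},{"dx":0,"dy":0,"dz":0,"rx":0,"ry":0,"rz":0,"grip":1},{"dx":0,"dy":0,"dz":0,"rx":0,"ry":0,"rz":0,"grip":1},{"dx":0,"dy":0,"dz":0,"rx":0,"ry":0,"rz":0,"grip":1}]'
```

```text
clock: 2.7
eef_pos: [411.8, -133.1, 9.5]
tool_rot: [3.141, 0.002, -0.084]
force: [1.9, 0.6, 0.9]
width: 69.8
gripper_force: 0.0
clock: 3.32
eef_pos: [412.5, -132.8, 10.6]
tool_rot: [-3.141, -0.001, -0.088]
force: [-0.1, 1.5, 6.2]
width: 28.5
gripper_force: 59.2
```

```bash
python3 -m creep '[{"dx":0,"dy":0,"dz":0.1,"rx":0,"ry":0,"rz":0,"grip":1},{"dx":0,"dy":0,"dz":0.2,"rx":0,"ry":0,"rz":0,"grip":1},{"dx":0.1,"dy":0.1,"dz":0.275,"rx":0,"ry":0,"rz":0.025,"grip":1},{"dx":0.2,"dy":0.2,"dz":0.275,"rx":0,"ry":0,"rz":0.05,"grip":1},{"dx":0.3,"dy":0.3,"dz":0.275,"rx":0,"ry":0,"rz":0.075,"grip":1}]'
python3 -m creep '[{"dx":0.07,"dy":0.12,"dz":0,"rx":0,"ry":0,"rz":0.028,"grip":1},{"dx":0.14,"dy":0.24,"dz":0,"rx":0,"ry":0,"rz":0.056,"grip":1},{"dx":0.2,"dy":0.36,"dz":0,"rx":0,"ry":0,"rz":0.084,"grip":1},{"dx":0.26,"dy":0.48,"dz":0,"rx":0,"ry":0,"rz":0.11,"grip":1},{"dx":0.32,"dy":0.596,"dz":0,"rx":0,"ry":0,"rz":0.138,"grip":1}]'
python3 -m creep '[{"dx":0,"dy":0,"dz":0,"rx":0,"ry":0,"rz":0.025,"grip":1},{"dx":0,"dy":0,"dz":0,"rx":0,"ry":0,"rz":0.05,"grip":1},{"dx":0,"dy":0,"dz":0,"rx":0,"ry":0,"rz":0.05,"grip":1},{"dx":0,"dy":0,"dz":0,"rx":0,"ry":0,"rz":0.05,"grip":1},{"dx":0,"dy":0,"dz":0,"rx":0,"ry":0,"rz":0.05,"grip":1}]'
python3 -c "
from ov import *
for n in('top','scene'): cv2.imwrite(f'pics/{n}2.png',get_image(n)[:,:,::-1])
B=chain((659,83.5),-90.4,(0,440,60,0,9),(-9,378,28,11,19),(200,30,52,9,29))
overlay('pics/scene2.png','scene',140,140,360,300,3.5,B,'pics/o2.png')"
```

```text
clock: 3.95
eef_pos: [533.4, -11.5, 120.7]
tool_rot: [3.141, -0.001, 0.388]
force: [0.9, -0.4, -2.2]
width: 28.5
gripper_force: 59.7
clock: 4.58
eef_pos: [660.2, 227.0, 119.5]
tool_rot: [-3.141, 0.001, 1.256]
force: [0.5, 0.2, -2.5]
width: 28.5
gripper_force: 59.7
clock: 5.2
eef_pos: [660.0, 225.2, 120.1]
tool_rot: [-3.141, 0.0, 1.563]
force: [0.2, -1.3, -2.0]
width: 28.5
gripper_force: 59.7
```

View pics/o2.png

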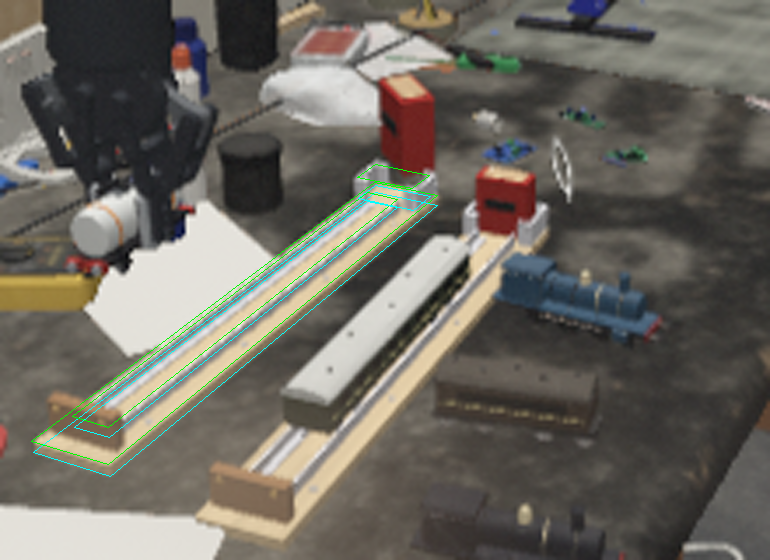

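Scene overlay: the cassette model lies on the real one, with its end corner at (110,475). The tank is held level, so I'll lower it.

```bash
python3 -m creep '[{"dx":0,"dy":0,"dz":-0.12,"rx":0,"ry":0,"rz":0,"grip":1},{"dx":0,"dy":0,"dz":-0.2,"rx":0,"ry":0,"rz":0,"grip":1},{"dx":0,"dy":0,"dz":-0.23,"rx":0,"ry":0,"rz":0,"grip":1},{"dx":0,"dy":0,"dz":-0.238,"rx":0,"ry":0,"rz":0,"grip":1},{"dx":0,"dy":0,"dz":-0.24,"rx":0,"ry":0,"rz":0,"grip":1}]'
python3 -m creep '[{"dx":0,"dy":0,"dz":-0.002,"rx":0,"ry":0,"rz":0,"grip":1},{"dx":0,"dy":0,"dz":-0.004,"rx":0,"ry":0,"rz":0,"grip":1},{"dx":0,"dy":0,"dz":-0.006,"rx":0,"ry":0,"rz":0,"grip":1},{"dx":0,"dy":0,"dz":-0.006,"rx":0,"ry":0,"rz":0,"grip":1},{"dx":0,"dy":0,"dz":-0.006,"rx":0,"ry":0,"rz":0,"grip":1}]'
```

```text
clock: 5.92
eef_pos: [661.2, 225.6, 25.5]
tool_rot: [3.139, -0.0, 1.564]
force: [0.8, 0.4, -1.8]
width: 28.7
gripper_force: 59.9
clock: 6.55
eef_pos: [660.1, 225.4, 21.9]
tool_rot: [-3.142, 0.0, 1.564]
force: [-0.8, 0.3, -1.0]
width: 28.6
gripper_force: 59.9
```

```bash
python3 -m creep '[{"dx":0,"dy":0,"dz":-0.001,"rx":0,"ry":0,"rz":0,"grip":1},{"dx":0,"dy":0,"dz":-0.002,"rx":0,"ry":0,"rz":0,"grip":1},{"dx":0,"dy":0,"dz":-0.003,"rx":0,"ry":0,"rz":0,"grip":1},{"dx":0,"dy":0,"dz":-0.003,"rx":0,"ry":0,"rz":0,"grip":1},{"dx":0,"dy":0,"dz":-0.003,"rx":0,"ry":0,"rz":0,"grip":1}]'
```

```text
clock: 7.18
eef_pos: [660.2, 225.4, 21.8]
tool_rot: [3.142, -0.0, 1.564]
force: [-2.4, -0.1, 6.7]
width: 28.8
gripper_force: 60.6
```

```bash
python3 -m creep '[{"dx":0,"dy":0,"dz":0,"rx":0,"ry":0,"rz":0,"grip":0.2},{"dx":0,"dy":0,"dz":0,"rx":0,"ry":0,"rz":0,"grip":-0.1},{"dx":0,"dy":0,"dz":0,"rx":0,"ry":0,"rz":0,"grip":-0.4},{"dx":0,"dy":0,"dz":0,"rx":0,"ry":0,"rz":0,"grip":-0.4},{"dx":0,"dy":0,"dz":0.02,"rx":0,"ry":0,"rz":0,"grip":-0.4}]'
python3 -m creep '[{"dx":0,"dy":0,"dz":0.1,"rx":0,"ry":0,"rz":0,"grip":-0.4},{"dx":0,"dy":0,"dz":0.23,"rx":0,"ry":0,"rz":0,"grip":-0.4},{"dx":-0.12,"dy":-0.04,"dz":0.23,"rx":0,"ry":0,"rz":-0.025,"grip":-0.8},{"dx":-0.24,"dy":-0.08,"dz":0.23,"rx":0,"ry":0,"rz":-0.05,"grip":-0.8},{"dx":-0.36,"dy":-0.12,"dz":0.23,"rx":0,"ry":0,"rz":-0.075,"grip":-0.8}]'
python3 -m creep '[{"dx":-0.1,"dy":-0.04,"dz":0,"rx":0,"ry":0,"rz":-0.028,"grip":-0.8},{"dx":-0.224,"dy":-0.088,"dz":0,"rx":0,"ry":0,"rz":-0.056,"grip":-0.8},{"dx":-0.224,"dy":-0.088,"dz":0,"rx":0,"ry":0,"rz":-0.084,"grip":-0.8},{"dx":-0.224,"dy":-0.088,"dz":0,"rx":0,"ry":0,"rz":-0.112,"grip":-0.8},{"dx":-0.224,"dy":-0.088,"dz":0,"rx":0,"ry":0,"rz":-0.14,"grip":-0.8}]'
python3 -c "
from ov import *
for n in('top','scene'): cv2.imwrite(f'pics/{n}3.png',get_image(n)[:,:,::-1])
a=cv2.imread('pics/scene3.png')[140:300,140:360];cv2.imwrite('pics/s3c.png',cv2.resize(a,None,fx=3,fy=3,interpolation=cv2.INTER_CUBIC))"
```

```text
clock: 7.8
eef_pos: [659.5, 225.2, 28.2]
tool_rot: [-3.14, 0.001, 1.564]
force: [0.1, 0.8, 0.2]
width: 59.8
gripper_force: 0.0
clock: 8.43
eef_pos: [515.0, 177.0, 121.5]
tool_rot: [3.141, -0.001, 1.088]
force: [-0.2, 0.3, 0.8]
width: 76.7
gripper_force: 0.0
clock: 9.05
eef_pos: [427.0, 142.5, 121.4]
tool_rot: [-3.14, -0.001, 0.208]
force: [-0.1, 0.4, -0.4]
width: 76.5
gripper_force: 0.0
```

View pics/s3c.png

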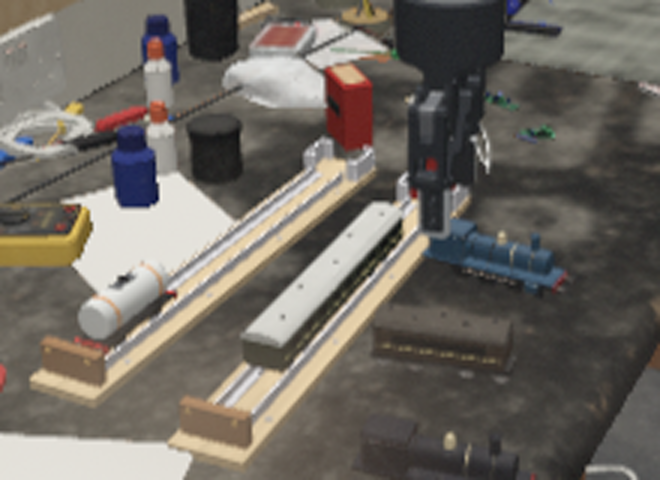

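The tank stands upright in the cassette near the wooden end, at crop (120,300). I'll check its seating with a fitted overlay in both views.

```bash
python3 - <<'E'
from ov import *
B=chain((659,83.5),-90.4,(0,440,60,0,9),(-142,100,30,11,59),(-9,378,28,11,19))
overlay("pics/top3.png","top",155,135,255,180,4,B,"pics/a.png")
overlay("pics/scene3.png","scene",145,200,245,280,4,B,"pics/b.png")
b=cv2.imread("pics/b.png");a=cv2.imread("pics/a.png");r0=cv2.resize(cv2.imread("pics/scene3.png")[200:280,145:245],None,fx=4,fy=4,interpolation=cv2.INTER_CUBIC)
r1=cv2.resize(cv2.imread("pics/top3.png")[135:180,155:255],None,fx=4,fy=4,interpolation=cv2.INTER_CUBIC)
cv2.imwrite("pics/o3.png",np.hstack([np.vstack([a,b]),np.vstack([r1,r0])]))
E
```

```text
(no output)
```

View pics/o3.png

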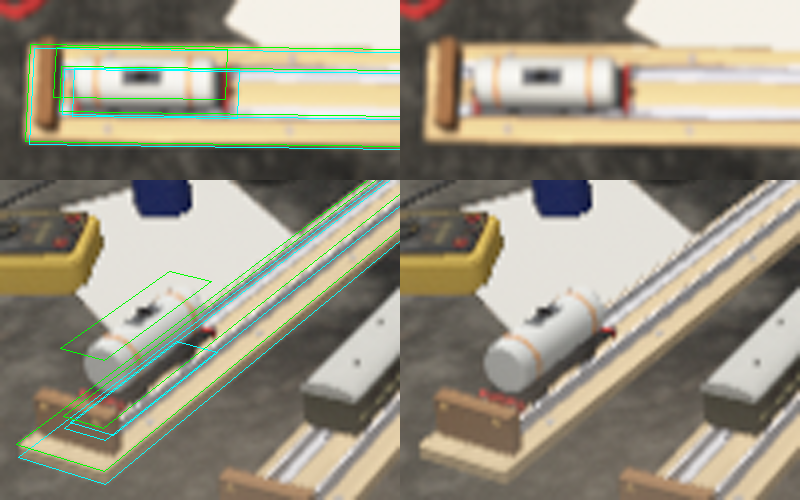

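Both views match the expected box to within 2–3 mm, with the wheels between the rails. Now I'll grip the van.

```bash
python3 -m creep '[{"dx":0,"dy":0,"dz":-0.13,"rx":0,"ry":0,"rz":-0.004,"grip":-0.8},{"dx":0,"dy":0,"dz":-0.25,"rx":0,"ry":0,"rz":-0.004,"grip":-0.8},{"dx":0,"dy":0,"dz":-0.279,"rx":0,"ry":0,"rz":-0.004,"grip":-0.8},{"dx":0,"dy":0,"dz":-0.279,"rx":0,"ry":0,"rz":-0.004,"grip":-0.8},{"dx":0,"dy":0,"dz":-0.279,"rx":0,"ry":0,"rz":-0.004,"grip":0}]'
python3 -m creep '[{"dx":0,"dy":0,"dz":0,"rx":0,"ry":0,"rz":0,"grip":0.2},{"dx":0,"dy":0,"dz":0,"rx":0,"ry":0,"rz":0,"grip":0.4},{"dx":0,"dy":0,"dz":0,"rx":0,"ry":0,"rz":0,"grip":1},{"dx":0,"dy":0,"dz":0,"rx":0,"ry":0,"rz":0,"grip":1},{"dx":0,"dy":0,"dz":0,"rx":0,"ry":0,"rz":0,"grip":1}]'
```

```text
clock: 9.78
eef_pos: [427.3, 142.2, 9.8]
tool_rot: [-3.141, -0.001, 0.19]
force: [-1.3, 1.1, -0.8]
width: 60.5
gripper_force: 0.0
clock: 10.4
eef_pos: [426.9, 142.9, 10.0]
tool_rot: [-3.141, -0.001, 0.19]
force: [-0.8, 0.9, 6.6]
width: 33.4
gripper_force: 59.7
```

```bash
python3 -m creep '[{"dx":0,"dy":0,"dz":0.1,"rx":0,"ry":0,"rz":0,"grip":1},{"dx":0,"dy":0,"dz":0.22,"rx":0,"ry":0,"rz":0,"grip":1},{"dx":0.1,"dy":-0.02,"dz":0.28,"rx":0,"ry":0,"rz":0.025,"grip":1},{"dx":0.2,"dy":-0.04,"dz":0.28,"rx":0,"ry":0,"rz":0.05,"grip":1},{"dx":0.3,"dy":-0.06,"dz":0.28,"rx":0,"ry":0,"rz":0.075,"grip":1}]'
python3 -m creep '[{"dx":0.1,"dy":-0.01,"dz":0,"rx":0,"ry":0,"rz":0.028,"grip":1},{"dx":0.2,"dy":-0.02,"dz":0,"rx":0,"ry":0,"rz":0.056,"grip":1},{"dx":0.282,"dy":-0.02,"dz":0,"rx":0,"ry":0,"rz":0.084,"grip":1},{"dx":0.282,"dy":-0.02,"dz":0,"rx":0,"ry":0,"rz":0.112,"grip":1},{"dx":0.282,"dy":-0.02,"dz":0,"rx":0,"ry":0,"rz":0.14,"grip":1}]'
python3 -m creep '[{"dx":0,"dy":0,"dz":0,"rx":0,"ry":0,"rz":0.004,"grip":1},{"dx":0,"dy":0,"dz":-0.13,"rx":0,"ry":0,"rz":0.004,"grip":1},{"dx":0,"dy":0,"dz":-0.22,"rx":0,"ry":0,"rz":0.004,"grip":1},{"dx":0,"dy":0,"dz":-0.238,"rx":0,"ry":0,"rz":0.004,"grip":1},{"dx":0,"dy":0,"dz":-0.238,"rx":0,"ry":0,"rz":0.004,"grip":1}]'
python3 -c "
from ov import *
for n in('top','scene'): cv2.imwrite(f'pics/{n}4.png',get_image(n)[:,:,::-1])
B=chain((659,83.5),-90.4,(-27,110,34,17,62))
overlay('pics/scene4.png','scene',140,150,340,290,3.5,B,'pics/o4.png')"
```

```text
clock: 11.02
eef_pos: [547.5, 118.7, 122.0]
tool_rot: [3.141, -0.001, 0.667]
force: [-0.7, 0.4, -2.5]
width: 33.5
gripper_force: 60.4
clock: 11.65
eef_pos: [659.0, 110.0, 120.8]
tool_rot: [-3.141, 0.001, 1.546]
force: [0.6, 1.3, -1.9]
width: 33.2
gripper_force: 60.4
clock: 12.28
eef_pos: [659.6, 110.1, 26.3]
tool_rot: [3.141, 0.001, 1.564]
force: [-0.2, 0.1, -1.0]
width: 33.3
gripper_force: 60.4
```

View pics/o4.png

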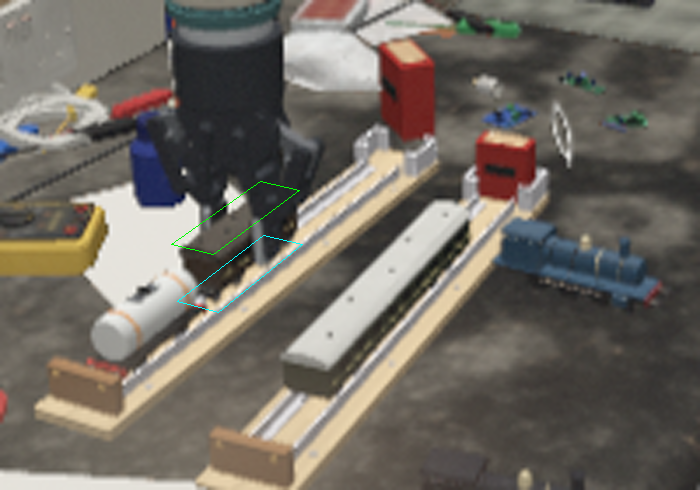

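The van is over the rails behind the tank, at (235,240), so I'll lower and release it.

```bash
python3 -m creep '[{"dx":0,"dy":0,"dz":-0.006,"rx":0,"ry":0,"rz":0,"grip":1},{"dx":0,"dy":0,"dz":-0.01,"rx":0,"ry":0,"rz":0,"grip":1},{"dx":0,"dy":0,"dz":-0.012,"rx":0,"ry":0,"rz":0,"grip":1},{"dx":0,"dy":0,"dz":-0.013,"rx":0,"ry":0,"rz":0,"grip":1},{"dx":0,"dy":0,"dz":-0.013,"rx":0,"ry":0,"rz":0,"grip":1}]'
```

```text
clock: 13.0
eef_pos: [659.4, 110.2, 21.1]
tool_rot: [3.141, 0.0, 1.564]
force: [-1.2, -0.5, 4.0]
width: 33.1
gripper_force: 61.0
```

```bash
python3 -m creep '[{"dx":0,"dy":0,"dz":0,"rx":0,"ry":0,"rz":0,"grip":0.1},{"dx":0,"dy":0,"dz":0,"rx":0,"ry":0,"rz":0,"grip":-0.1},{"dx":0,"dy":0,"dz":0,"rx":0,"ry":0,"rz":0,"grip":-0.4},{"dx":0,"dy":0,"dz":0,"rx":0,"ry":0,"rz":0,"grip":-0.4},{"dx":0,"dy":0,"dz":0.02,"rx":0,"ry":0,"rz":0,"grip":-0.4}]'
python3 -m creep '[{"dx":0,"dy":0,"dz":0.1,"rx":0,"ry":0,"rz":0,"grip":-0.4},{"dx":0,"dy":0,"dz":0.23,"rx":0,"ry":0,"rz":0,"grip":-0.4},{"dx":-0.12,"dy":-0.05,"dz":0.23,"rx":0,"ry":0,"rz":-0.025,"grip":-0.8},{"dx":-0.24,"dy":-0.1,"dz":0.23,"rx":0,"ry":0,"rz":-0.05,"grip":-0.8},{"dx":-0.36,"dy":-0.15,"dz":0.23,"rx":0,"ry":0,"rz":-0.075,"grip":-0.8}]'
python3 -m creep '[{"dx":-0.09,"dy":-0.06,"dz":0,"rx":0,"ry":0,"rz":-0.028,"grip":-0.8},{"dx":-0.18,"dy":-0.11,"dz":0,"rx":0,"ry":0,"rz":-0.056,"grip":-0.8},{"dx":-0.18,"dy":-0.11,"dz":0,"rx":0,"ry":0,"rz":-0.084,"grip":-0.8},{"dx":-0.18,"dy":-0.11,"dz":0,"rx":0,"ry":0,"rz":-0.112,"grip":-0.8},{"dx":-0.18,"dy":-0.11,"dz":0,"rx":0,"ry":0,"rz":-0.14,"grip":-0.8}]'
python3 - <<'E'
from ov import *
for n in('top','scene'): cv2.imwrite(f'pics/{n}5.png',get_image(n)[:,:,::-1])
B=chain((659,83.5),-90.4,(-142,100,18,11,28),(-27,110,34,24,55),(103,130,30,27,57))
def c(f,x0,y0,x1,y1): return cv2.resize(cv2.imread(f)[y0:y1,x0:x1],None,fx=4,fy=4,interpolation=cv2.INTER_CUBIC)
overlay("pics/top5.png","top",155,135,355,180,4,B,"pics/a.png")
a=np.vstack([cv2.imread("pics/a.png"),c("pics/top5.png",155,135,355,180)])
overlay("pics/scene5.png","scene",145,200,245,260,4,B,"pics/b.png")
b=np.hstack([cv2.imread("pics/b.png"),c("pics/scene5.png",145,200,245,260)])
cv2.imwrite("pics/o5.png",np.vstack([a,b])[:600])
print([proj("top",np.r_[np.array((659,83.5))+np.array((-.007,-1))*x,z]) for x,z in((-92,28),(-82,50),(28,50))])
E
```

```text
clock: 13.62
eef_pos: [658.7, 110.1, 28.3]
tool_rot: [-3.14, 0.0, 1.564]
force: [0.4, -0.2, 0.9]
width: 59.7
gripper_force: 0.0
clock: 14.25
eef_pos: [514.2, 49.6, 121.6]
tool_rot: [3.14, -0.001, 1.088]
force: [-0.4, -0.2, 0.1]
width: 77.0
gripper_force: 0.0
clock: 14.88
eef_pos: [443.8, 6.3, 121.4]
tool_rot: [-3.141, -0.001, 0.208]
force: [-0.1, -0.1, 0.4]
width: 76.7
gripper_force: 0.0
[array([213.17603257, 156.33998232]), array([216.0719629 , 154.12094953]), array([263.1618898 , 154.63993594])]
```

View pics/o5.png

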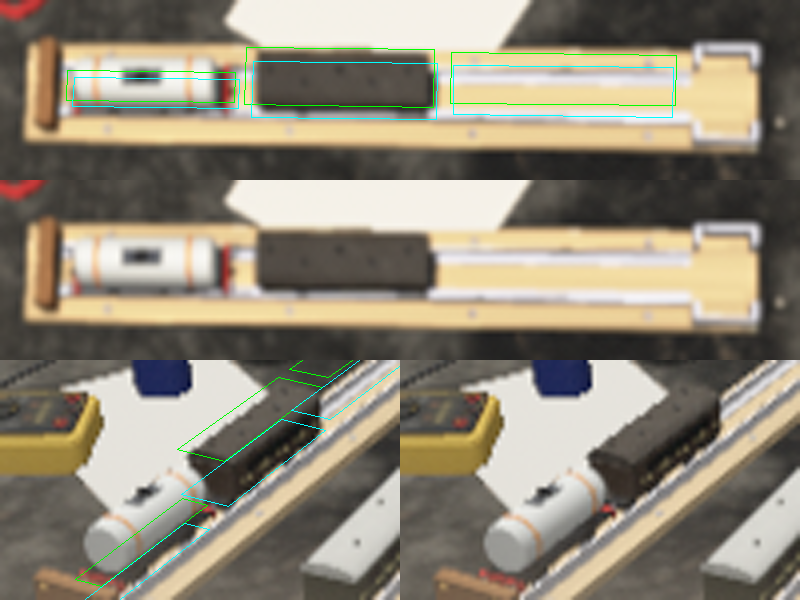

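The van is down, straight, and about 10–14 mm from the tank. Next is the engine.

```bash
python3 -m creep '[{"dx":0,"dy":0,"dz":0,"rx":0,"ry":0,"rz":-0.025,"grip":-0.8},{"dx":0,"dy":0,"dz":-0.1,"rx":0,"ry":0,"rz":-0.039,"grip":-0.8},{"dx":0,"dy":0,"dz":-0.22,"rx":0,"ry":0,"rz":-0.039,"grip":-0.8},{"dx":0,"dy":0,"dz":-0.276,"rx":0,"ry":0,"rz":-0.039,"grip":-0.8},{"dx":0,"dy":0,"dz":-0.276,"rx":0,"ry":0,"rz":-0.039,"grip":-0.8}]'
python3 -m creep '[{"dx":0,"dy":0,"dz":0,"rx":0,"ry":0,"rz":0,"grip":0},{"dx":0,"dy":0,"dz":0,"rx":0,"ry":0,"rz":0,"grip":0.3},{"dx":0,"dy":0,"dz":0,"rx":0,"ry":0,"rz":0,"grip":1},{"dx":0,"dy":0,"dz":0,"rx":0,"ry":0,"rz":0,"grip":1},{"dx":0,"dy":0,"dz":0,"rx":0,"ry":0,"rz":0,"grip":1}]'
python3 -m creep '[{"dx":0,"dy":0,"dz":0.05,"rx":0,"ry":0,"rz":0,"grip":1},{"dx":0,"dy":0,"dz":0.1,"rx":0,"ry":0,"rz":0,"grip":1},{"dx":0,"dy":0,"dz":0.1,"rx":0,"ry":0,"rz":0,"grip":1},{"dx":0,"dy":0,"dz":0.1,"rx":0,"ry":0,"rz":0,"grip":1},{"dx":0,"dy":0,"dz":0.1,"rx":0,"ry":0,"rz":0,"grip":1}]'
```

```text
clock: 15.6
eef_pos: [442.8, 6.2, 9.6]
tool_rot: [-3.14, 0.002, -0.03]
force: [0.3, -0.9, -0.5]
width: 76.8
gripper_force: 0.0
clock: 16.23
eef_pos: [444.0, 6.8, 11.3]
tool_rot: [-3.141, -0.002, -0.03]
force: [-0.8, 0.4, 7.0]
width: 29.4
gripper_force: 59.3
clock: 16.85
eef_pos: [442.9, 6.3, 49.7]
tool_rot: [-3.141, 0.001, -0.031]
force: [-0.0, 0.8, -3.6]
width: 29.2
gripper_force: 60.1
```

```bash
python3 -m creep '[{"dx":0,"dy":0,"dz":0.1,"rx":0,"ry":0,"rz":0.025,"grip":1},{"dx":0.05,"dy":0,"dz":0.2,"rx":0,"ry":0,"rz":0.05,"grip":1},{"dx":0.12,"dy":-0.02,"dz":0.2,"rx":0,"ry":0,"rz":0.075,"grip":1},{"dx":0.2,"dy":-0.04,"dz":0.2,"rx":0,"ry":0,"rz":0.1,"grip":1},{"dx":0.3,"dy":-0.06,"dz":0.2,"rx":0,"ry":0,"rz":0.125,"grip":1}]'
python3 -m creep '[{"dx":0.1,"dy":-0.002,"dz":0,"rx":0,"ry":0,"rz":0.026,"grip":1},{"dx":0.2,"dy":-0.002,"dz":0,"rx":0,"ry":0,"rz":0.052,"grip":1},{"dx":0.238,"dy":-0.002,"dz":0,"rx":0,"ry":0,"rz":0.078,"grip":1},{"dx":0.238,"dy":-0.002,"dz":0,"rx":0,"ry":0,"rz":0.104,"grip":1},{"dx":0.238,"dy":-0.002,"dz":0,"rx":0,"ry":0,"rz":0.129,"grip":1}]'
python3 -m creep '[{"dx":0,"dy":0,"dz":0,"rx":0,"ry":0,"rz":0,"grip":1},{"dx":0,"dy":0,"dz":-0.13,"rx":0,"ry":0,"rz":0,"grip":1},{"dx":0,"dy":0,"dz":-0.23,"rx":0,"ry":0,"rz":0,"grip":1},{"dx":0,"dy":0,"dz":-0.257,"rx":0,"ry":0,"rz":0,"grip":1},{"dx":0,"dy":0,"dz":-0.257,"rx":0,"ry":0,"rz":0,"grip":1}]'
python3 -c "
from ov import *
for n in('top','scene'): cv2.imwrite(f'pics/{n}6.png',get_image(n)[:,:,::-1])
a=cv2.imread('pics/scene6.png')[160:260,170:310];cv2.imwrite('pics/o6.png',cv2.resize(a,None,fx=5,fy=5,interpolation=cv2.INTER_CUBIC))"
```

```text
clock: 17.48
eef_pos: [563.2, -17.8, 129.5]
tool_rot: [-3.139, 0.001, 0.759]
force: [1.2, 0.6, -3.0]
width: 29.4
gripper_force: 60.4
clock: 18.1
eef_pos: [657.7, -18.8, 128.6]
tool_rot: [-3.139, -0.0, 1.569]
force: [-0.3, 0.0, -2.7]
width: 29.6
gripper_force: 60.4
clock: 18.73
eef_pos: [658.4, -18.9, 27.2]
tool_rot: [-3.141, 0.001, 1.563]
force: [1.0, -0.3, -2.2]
width: 29.6
gripper_force: 60.2
```

View pics/o6.png

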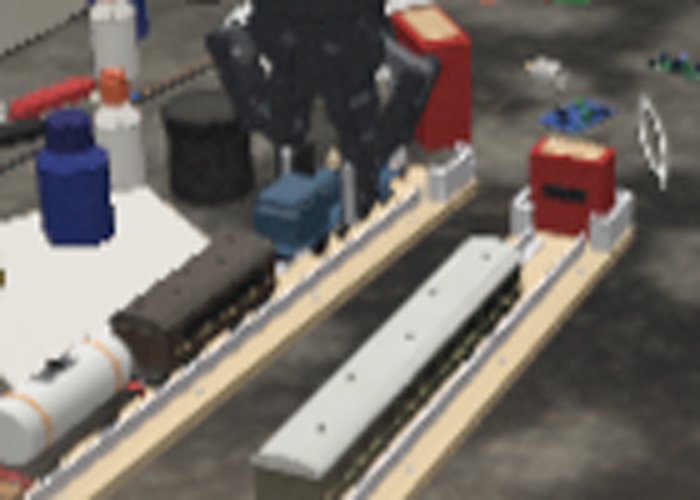

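The engine is over the rails with its cab towards the van, at (290,210), and the chimney facing out. Lowering.

```bash
python3 -m creep '[{"dx":0,"dy":0,"dz":-0.006,"rx":0,"ry":0,"rz":0,"grip":1},{"dx":0,"dy":0,"dz":-0.01,"rx":0,"ry":0,"rz":0,"grip":1},{"dx":0,"dy":0,"dz":-0.013,"rx":0,"ry":0,"rz":0,"grip":1},{"dx":0,"dy":0,"dz":-0.015,"rx":0,"ry":0,"rz":0,"grip":1},{"dx":0,"dy":0,"dz":-0.015,"rx":0,"ry":0,"rz":0,"grip":1}]'
```

```text
clock: 19.45
eef_pos: [658.7, -18.6, 22.4]
tool_rot: [3.141, -0.0, 1.564]
force: [-1.7, 0.4, 5.7]
width: 28.9
gripper_force: 61.4
```

```bash
python3 -m creep '[{"dx":0,"dy":0,"dz":0,"rx":0,"ry":0,"rz":0,"grip":0.2},{"dx":0,"dy":0,"dz":0,"rx":0,"ry":0,"rz":0,"grip":-0.1},{"dx":0,"dy":0,"dz":0,"rx":0,"ry":0,"rz":0,"grip":-0.4},{"dx":0,"dy":0,"dz":0,"rx":0,"ry":0,"rz":0,"grip":-0.4},{"dx":0,"dy":0,"dz":0.02,"rx":0,"ry":0,"rz":0,"grip":-0.4}]'
python3 -m creep '[{"dx":0,"dy":0,"dz":0.1,"rx":0,"ry":0,"rz":0,"grip":-0.4},{"dx":0,"dy":0,"dz":0.23,"rx":0,"ry":0,"rz":0,"grip":-0.4},{"dx":-0.11,"dy":-0.1,"dz":0.23,"rx":0,"ry":0,"rz":-0.025,"grip":-1},{"dx":-0.22,"dy":-0.2,"dz":0.23,"rx":0,"ry":0,"rz":-0.05,"grip":-1},{"dx":-0.33,"dy":-0.3,"dz":0.23,"rx":0,"ry":0,"rz":-0.075,"grip":-1}]'
python3 -m creep '[{"dx":-0.1,"dy":-0.09,"dz":0,"rx":0,"ry":0,"rz":-0.027,"grip":-1},{"dx":-0.2,"dy":-0.18,"dz":0,"rx":0,"ry":0,"rz":-0.054,"grip":-1},{"dx":-0.3,"dy":-0.27,"dz":0,"rx":0,"ry":0,"rz":-0.08,"grip":-1},{"dx":-0.4,"dy":-0.35,"dz":0,"rx":0,"ry":0,"rz":-0.108,"grip":-1},{"dx":-0.42,"dy":-0.364,"dz":0,"rx":0,"ry":0,"rz":-0.135,"grip":-1}]'
python3 - <<'E'
from ov import *
for n in('top','scene'): cv2.imwrite(f'pics/{n}7.png',get_image(n)[:,:,::-1])
B=chain((659,83.5),-90.4,(200,22,44,9,59))
def c(f,x0,y0,x1,y1): return cv2.resize(cv2.imread(f)[y0:y1,x0:x1],None,fx=4,fy=4,interpolation=cv2.INTER_CUBIC)
overlay("pics/top7.png","top",155,135,355,180,4,B,"pics/a.png")
cv2.imwrite("pics/o7.png",np.vstack([cv2.imread("pics/a.png"),c("pics/scene7.png",150,160,350,265)]))
E
```

```text
clock: 20.08
eef_pos: [657.9, -18.6, 29.1]
tool_rot: [-3.14, 0.0, 1.564]
force: [-0.5, -0.7, 1.0]
width: 59.8
gripper_force: 0.0
clock: 20.7
eef_pos: [525.6, -139.8, 122.4]
tool_rot: [3.14, -0.0, 1.088]
force: [-0.1, -0.6, -0.1]
width: 85.3
gripper_force: 0.0
clock: 21.32
eef_pos: [355.7, -287.0, 122.5]
tool_rot: [3.14, 0.0, 0.233]
force: [1.1, 0.4, 0.4]
width: 85.2
gripper_force: 0.0
```

View pics/o7.png

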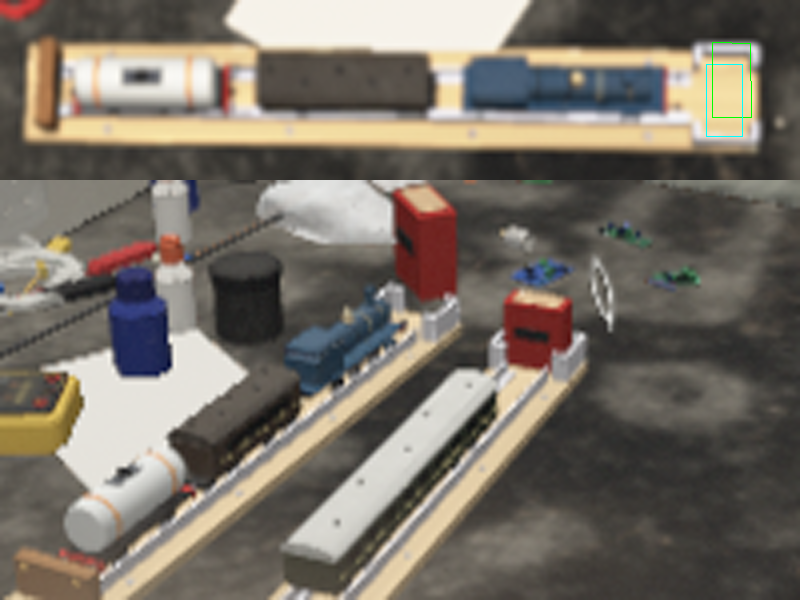

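Tank, van and engine stand on the rails in order, with the chimney out and visible gaps of roughly 12 mm and 7 mm over buffers. The seat outline falls inside the guides at (730,95). Now I'll take the small stop.

```bash
python3 -m creep '[{"dx":0,"dy":0,"dz":0,"rx":0,"ry":0,"rz":0,"grip":-1},{"dx":0,"dy":0,"dz":-0.13,"rx":0,"ry":0,"rz":0,"grip":-1},{"dx":0,"dy":0,"dz":-0.22,"rx":0,"ry":0,"rz":0,"grip":-1},{"dx":0,"dy":0,"dz":-0.254,"rx":0,"ry":0,"rz":0,"grip":-1},{"dx":0,"dy":0,"dz":-0.254,"rx":0,"ry":0,"rz":0,"grip":-1}]'
python3 -m creep '[{"dx":0,"dy":0,"dz":0,"rx":0,"ry":0,"rz":0,"grip":-0.4},{"dx":0,"dy":0,"dz":0,"rx":0,"ry":0,"rz":0,"grip":-0.2},{"dx":0,"dy":0,"dz":0,"rx":0,"ry":0,"rz":0,"grip":0.1},{"dx":0,"dy":0,"dz":0,"rx":0,"ry":0,"rz":0,"grip":1},{"dx":0,"dy":0,"dz":0,"rx":0,"ry":0,"rz":0,"grip":1}]'
python3 -m creep '[{"dx":0,"dy":0,"dz":0.05,"rx":0,"ry":0,"rz":0,"grip":1},{"dx":0,"dy":0,"dz":0.1,"rx":0,"ry":0,"rz":0,"grip":1},{"dx":0,"dy":0,"dz":0.15,"rx":0,"ry":0,"rz":0,"grip":1},{"dx":0,"dy":0,"dz":0.2,"rx":0,"ry":0,"rz":0,"grip":1},{"dx":0,"dy":0,"dz":0.25,"rx":0,"ry":0,"rz":0,"grip":1}]'
```

```text
clock: 22.05
eef_pos: [358.9, -283.9, 19.6]
tool_rot: [-3.141, 0.0, 0.246]
force: [0.5, 0.2, 0.2]
width: 85.5
gripper_force: 0.0
clock: 22.68
eef_pos: [359.2, -284.4, 21.0]
tool_rot: [3.141, -0.001, 0.245]
force: [0.1, 0.9, 7.0]
width: 43.0
gripper_force: 60.9
clock: 23.3
eef_pos: [358.6, -284.0, 121.0]
tool_rot: [3.141, -0.0, 0.245]
force: [0.2, 0.1, -0.7]
width: 43.0
gripper_force: 61.1
```

```bash
python3 -m creep '[{"dx":0.09,"dy":0.05,"dz":0.02,"rx":0,"ry":0,"rz":0.025,"grip":1},{"dx":0.18,"dy":0.1,"dz":0.02,"rx":0,"ry":0,"rz":0.05,"grip":1},{"dx":0.28,"dy":0.16,"dz":0.02,"rx":0,"ry":0,"rz":0.075,"grip":1},{"dx":0.38,"dy":0.21,"dz":0.02,"rx":0,"ry":0,"rz":0.1,"grip":1},{"dx":0.48,"dy":0.27,"dz":0.02,"rx":0,"ry":0,"rz":0.125,"grip":1}]'
python3 -m creep '[{"dx":0.1,"dy":0.06,"dz":0,"rx":0,"ry":0,"rz":0.025,"grip":1},{"dx":0.2,"dy":0.12,"dz":0,"rx":0,"ry":0,"rz":0.05,"grip":1},{"dx":0.268,"dy":0.149,"dz":0,"rx":0,"ry":0,"rz":0.075,"grip":1},{"dx":0.268,"dy":0.149,"dz":0,"rx":0,"ry":0,"rz":0.085,"grip":1},{"dx":0.268,"dy":0.149,"dz":0,"rx":0,"ry":0,"rz":0.085,"grip":1}]'
python3 -m creep '[{"dx":0,"dy":0,"dz":-0.1,"rx":0,"ry":0,"rz":0,"grip":1},{"dx":0,"dy":0,"dz":-0.17,"rx":0,"ry":0,"rz":0,"grip":1},{"dx":0,"dy":0,"dz":-0.185,"rx":0,"ry":0,"rz":0,"grip":1},{"dx":0,"dy":0,"dz":-0.185,"rx":0,"ry":0,"rz":0,"grip":1},{"dx":0,"dy":0,"dz":-0.185,"rx":0,"ry":0,"rz":0,"grip":1}]'
python3 -c "
from ov import *
for n in('top','scene'): cv2.imwrite(f'pics/{n}8.png',get_image(n)[:,:,::-1])
B=chain((659,83.5),-90.4,(200,22,44,34,84))
overlay('pics/scene8.png','scene',210,140,310,220,7,B,'pics/o8.png')"
```

```text
clock: 23.92
eef_pos: [551.7, -175.6, 128.5]
tool_rot: [3.141, 0.001, 1.035]
force: [0.3, -1.6, -1.1]
width: 43.5
gripper_force: 61.0
clock: 24.55
eef_pos: [657.5, -116.6, 128.0]
tool_rot: [-3.141, 0.0, 1.564]
force: [0.1, 0.6, -0.7]
width: 42.9
gripper_force: 61.0
clock: 25.18
eef_pos: [658.7, -117.0, 55.4]
tool_rot: [3.139, 0.001, 1.564]
force: [0.1, 0.6, 0.7]
width: 42.9
gripper_force: 61.1
```

View pics/o8.png

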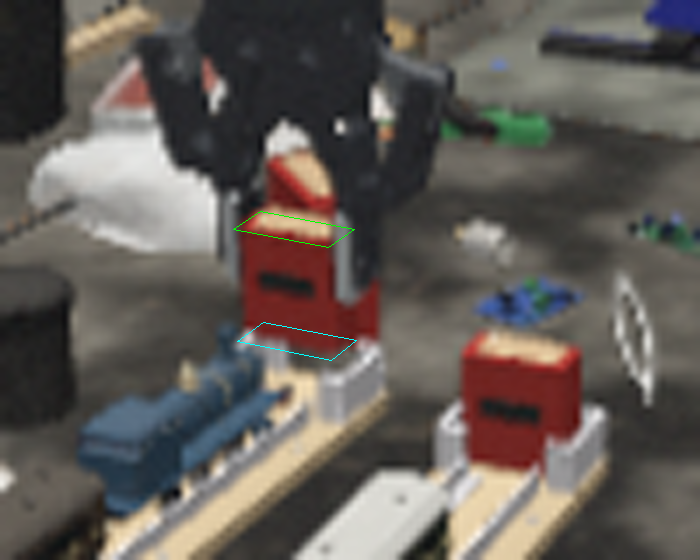

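The stop is held upright over the guides and matches the seat outline (x 235–355) to within about 1–2 mm. I'll lower it in steps.

```bash
python3 -m creep '[{"dx":0,"dy":0,"dz":-0.015,"rx":0,"ry":0,"rz":0,"grip":1},{"dx":0,"dy":0,"dz":-0.03,"rx":0,"ry":0,"rz":0,"grip":1},{"dx":0,"dy":0,"dz":-0.045,"rx":0,"ry":0,"rz":0,"grip":1},{"dx":0,"dy":0,"dz":-0.052,"rx":0,"ry":0,"rz":0,"grip":1},{"dx":0,"dy":0,"dz":-0.052,"rx":0,"ry":0,"rz":0,"grip":1}]'
python3 -m creep '[{"dx":0,"dy":0,"dz":-0.003,"rx":0,"ry":0,"rz":0,"grip":1},{"dx":0,"dy":0,"dz":-0.006,"rx":0,"ry":0,"rz":0,"grip":1},{"dx":0,"dy":0,"dz":-0.01,"rx":0,"ry":0,"rz":0,"grip":1},{"dx":0,"dy":0,"dz":-0.01,"rx":0,"ry":0,"rz":0,"grip":1},{"dx":0,"dy":0,"dz":-0.01,"rx":0,"ry":0,"rz":0,"grip":1}]'
```

```text
clock: 25.9
eef_pos: [657.5, -116.6, 32.7]
tool_rot: [-3.141, 0.0, 1.564]
force: [-0.0, 0.2, -0.5]
width: 43.0
gripper_force: 61.1
clock: 26.52
eef_pos: [657.9, -116.7, 30.0]
tool_rot: [3.141, 0.0, 1.564]
force: [-1.6, 0.5, 5.7]
width: 43.0
gripper_force: 61.7
```

```bash
python3 -m creep '[{"dx":0,"dy":0,"dz":0,"rx":0,"ry":0,"rz":0,"grip":-0.05},{"dx":0,"dy":0,"dz":0,"rx":0,"ry":0,"rz":0,"grip":-0.2},{"dx":0,"dy":0,"dz":0,"rx":0,"ry":0,"rz":0,"grip":-0.5},{"dx":0,"dy":0,"dz":0.01,"rx":0,"ry":0,"rz":0,"grip":-0.6},{"dx":0,"dy":0,"dz":0.03,"rx":0,"ry":0,"rz":0,"grip":-0.6}]'
python3 -m creep '[{"dx":0,"dy":0,"dz":0.1,"rx":0,"ry":0,"rz":0,"grip":-0.6},{"dx":0,"dy":0,"dz":0.22,"rx":0,"ry":0,"rz":0,"grip":-0.6},{"dx":-0.1,"dy":-0.1,"dz":0.3,"rx":0,"ry":0,"rz":0,"grip":-0.6},{"dx":-0.2,"dy":-0.2,"dz":0.3,"rx":0,"ry":0,"rz":0,"grip":-0.6},{"dx":-0.3,"dy":-0.3,"dz":0.3,"rx":0,"ry":0,"rz":0,"grip":-0.6}]'
python3 -m creep '[{"dx":-0.1,"dy":-0.1,"dz":0,"rx":0,"ry":0,"rz":0,"grip":-0.6},{"dx":-0.2,"dy":-0.2,"dz":0,"rx":0,"ry":0,"rz":0,"grip":-0.6},{"dx":-0.2,"dy":-0.2,"dz":0,"rx":0,"ry":0,"rz":0,"grip":-0.6},{"dx":-0.2,"dy":-0.2,"dz":0,"rx":0,"ry":0,"rz":0,"grip":-0.6},{"dx":-0.2,"dy":-0.2,"dz":0,"rx":0,"ry":0,"rz":0,"grip":-0.6}]'
python3 - <<'E'
from ov import *
for n in('top','scene'): cv2.imwrite(f'pics/{n}9.png',get_image(n)[:,:,::-1])
B=chain((659,83.5),-90.4,(200,22,44,9,59))
def c(f,x0,y0,x1,y1): return cv2.resize(cv2.imread(f)[y0:y1,x0:x1],None,fx=4,fy=4,interpolation=cv2.INTER_CUBIC)
overlay("pics/top9.png","top",155,135,355,180,4,B,"pics/a.png")
overlay("pics/scene9.png","scene",150,160,350,265,4,B,"pics/b.png")
cv2.imwrite("pics/o9.png",np.vstack([cv2.imread("pics/a.png"),cv2.imread("pics/b.png")]))
E
```

```text
clock: 27.15
eef_pos: [657.5, -116.6, 41.2]
tool_rot: [-3.141, 0.0, 1.564]
force: [-1.2, 0.4, 0.7]
width: 68.2
gripper_force: 0.0
clock: 27.78
eef_pos: [536.9, -238.2, 162.6]
tool_rot: [3.139, 0.002, 1.565]
force: [-0.3, -1.3, 0.4]
width: 68.2
gripper_force: 0.0
clock: 28.4
eef_pos: [459.2, -315.2, 161.2]
tool_rot: [3.141, -0.0, 1.567]
force: [0.7, 0.1, 0.3]
width: 68.3
gripper_force: 0.0
```

View pics/o9.png

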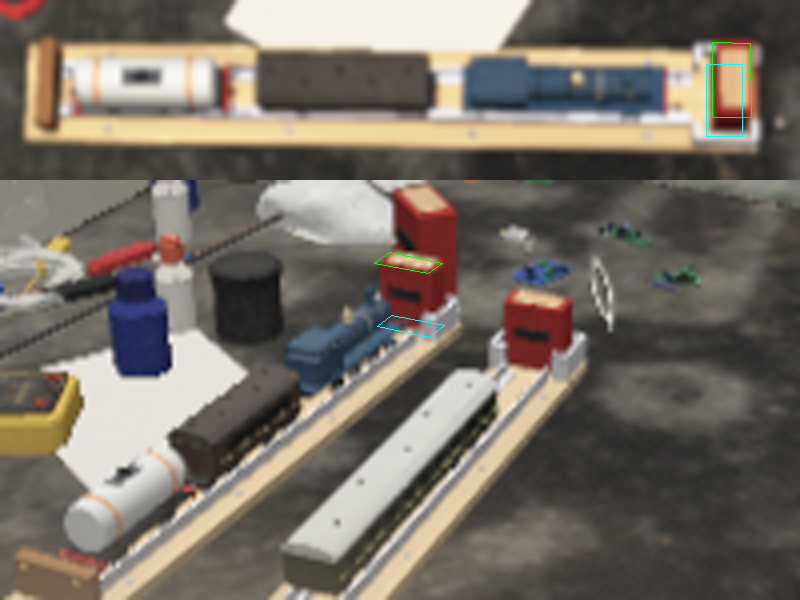

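The stop is seated upright between the guides at (410,290), in line with the predicted seated outline. The train is in order on the rails and the gripper is clear, so I'm handing in.

```bash
python3 -c "
from cell import ctrl
print(ctrl.finish_job())"
```

```text
the job is handed in; nothing more can be done
None
```

The train is made up in the far cassette (white tank, brown van, blue engine with its chimney out), gaps measured from the pictures are within 2 cm, the small red stop is seated in its guides, and the job is handed in.

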